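# Take the hot crucible off the hotplate with tongs

### The job

Pick up the sprung tongs from the bench and, with them alone, grip the white crucible standing on the hotplate, lift it clear of the plate, carry it across to the grey heatproof board and hold it upright over the middle of the board, at least 6 cm above it. Finish like that, still holding the tongs closed on the crucible, with neither tongs nor crucible resting on anything; do not set it down. The crucible is hot, so the robot itself must never touch it, and everything else on the bench stays where it is.

Things in the scene. Friction and masses are not known exactly. Their poses are not given: they have to be found in the camera images.
- tongs: Sprung steel tongs, 265 mm long, 0.13 kg, lying on edge: the arms (22 mm high strips) close horizontally. Origin: midway between the black rubber sleeves where it is held (near its balance point), level with the lower edges, so z = 0 on the bench; x along the tongs to the jaws, z up, y the closing direction. Sleeves: 50 mm long (x +-25), 26 mm high, outer faces 54 mm apart at rest.
- tongs_jaws (a point): Midway between the jaws, 120 mm ahead (+x) of the tongs' origin, 13 mm above the lower edge, same axes. The jaws are shallow steel Vs, 26 mm high, 34 mm long in x, hollow side in. The V edges stand 69 mm apart at rest, about 58 mm with the sleeves squeezed to 49 mm. They take the crucible with its axis at this point. Tongs reach 20 mm farther ahead; 92 mm wide over the jaws.
- tongs_grip (a point): The middle between the sleeves, 13 mm above the tongs' lower edge. The bow joining the arms is 110 mm behind it (-x). Pressing both sleeves inwards closes the jaws: about 7 N on each sleeve to begin, 9 N when closed on the crucible, sleeves then 34 mm apart. Squeezed to about 49 mm the tongs can be lifted with the jaws still open. They spring open when let go.
- crucible: The hot crucible: a plain white straight-walled ceramic cup, 38 mm outside diameter, 45 mm tall, about 65 g, with a brown mineral chip in it, standing on the hotplate. Origin: centre of its underside; z up along its axis.
- hotplate: Fixed blue hotplate with a square black ceramic plate, 170 x 170 mm, whose top is 90 mm above the bench. Origin: on the bench below the plate's middle; z up; -x is the side of the sloping grey control panel, lower than the plate, reaching 185 mm from the origin. Housing 180 mm wide (y), 90 mm deep behind the origin. It stands to the left or the right.
- board: Fixed grey heatproof board, 210 x 200 mm, 8 mm thick, lying on the bench on the other side from the hotplate. Origin: centre of its underside, at bench height.
- spare: Bystander: an empty white crucible of the same size standing on the bare bench beyond the tongs. Not the one to lift. Origin: centre of its underside.
- lid: Bystander: white ceramic crucible lid, 44 mm across, 17 mm high with its knob, lying near the far edge of the heatproof board. Origin: centre of its underside.
- beaker: Bystander: glass beaker, 70 mm across, 90 mm tall, at the back of the bench. Origin: centre of its underside.
- wash_bottle: Bystander: white wash bottle with red cap and bent spout, 68 mm across, 222 mm tall. Origin: centre of its underside.
- mortar: Bystander: white mortar with its pestle, 104 mm across, 55 mm tall (pestle to 95 mm). Origin: centre of its underside.
- jar: Bystander: amber glass jar with black cap, 56 mm across, 75 mm tall. Origin: centre of its underside.
- spatula: Bystander: flat spatula, 190 mm long, lying on the bench at one side. Origin: about its middle, on the bench.
- table: The white laminate bench top, its upper face at z = 0.

How it is judged (in metres and radians):
On the way, in this order (a step that is already met when the one before it is completed fails the run):
1. the tongs are lifted off the bench in the gripper, the crucible still standing on the hotplate (height (world z) of tongs above 0.03 m and contact force between the fingers and tongs above 0.5 N and distance of crucible from where it was at the start of the episode below 0.02 m), for 0.2 s.
2. the crucible, gripped in the tongs, is lifted clear of the plate (10 mm or more) while still over it (height (world z) of crucible above 0.1 m and horizontal distance between crucible and hotplate below 0.12 m and contact force between the fingers and tongs above 1 N and contact force between tongs and crucible above 0.6 N and contact force between the fingers and crucible below 0.3 N), for 0.1 s.
At the end, for the whole second after the job is handed in: Gripper holds the tongs, tongs hold the crucible (over 0.6 N): it is within 50 mm of the board's middle, 55 mm or more above it, tilt under 0.3 rad, under 30 mm/s; the robot does not touch it; tongs and crucible touch neither bench, hotplate, board nor lid (contact force between the fingers and tongs above 1 N and contact force between tongs and crucible above 0.6 N and contact force between the fingers and crucible below 0.3 N and height (world z) of crucible above 0.063 m and horizontal distance between crucible and board below 0.05 m and angle between crucible's own z axis and vertical below 0.3 rad and linear speed of crucible below 0.03 m/s and height (world z) of tongs above 0.04 m and contact force between each of tongs, crucible and hotplate below 0.2 N and contact force between each of tongs, crucible and board below 0.2 N and contact force between each of tongs, crucible and lid below 0.2 N and contact force between each of tongs, crucible and table below 0.2 N); the arm keeps its last pose, push and grip.
It fails at once if the robot itself touches the hot crucible (contact force between any of the arm, the fingers and crucible above 0.5 N).
It fails at once if a bystander is moved more than 30 mm or tipped over (distance of any of spare, lid, beaker, wash_bottle, mortar, jar, spatula from where it was at the start of the episode above 0.03 m or angle between any of spare, lid, beaker, wash_bottle, mortar, jar, spatula's own z axis and vertical above 0.6 rad).
It also fails if it takes over 42 s, if anything falls off the work surface, if the arm or the gripper's body presses on something with over 40 N, if the wrist force passes 120 N, or if a joint passes its speed limit or range.

### The arm

A 6-joint arm with a two-finger parallel gripper is mounted at the origin on the work surface. World frame = base frame: x ahead of the robot, y to its left, z up, the work surface at z = 0. Lengths are in m, angles in degrees, forces in N, time in s.
With the tool pointing down it reaches from about 0.275 to 0.775 m from the base axis. Payload 14.6 kg.
Tool frame: the origin (TCP) lies at the very end of the fingers, on their centre line; the grasp point (between the pads) lies 19 mm behind it; z points along the fingers, y is the line along which they close (so a half turn about z gives the same grasp; the last joint's range is limited). The gripper opens to 85 mm and grips with 20 to 120 N. Pads are 22 mm wide; open, the fingers measure 114 mm over their backs; the gripper's body (76 mm by 85 mm) begins 54 mm behind the grasp point. The pads swing forward as they close: fully open they stand 13 mm farther back than shut.
Start: joints at [-83.44, 15.075, -2.767, 72.158, 0, 81.102], TCP at [0.14, -0.506, 0.231] pointing down, gripper open.
Joint ranges: [-151.79, 151.79], [-50.71, 97.33], [-67.44, 78.34], [-121.81, 120.89], [-77.56, 73.72], [-180, 180]. Speed limits (degrees/s): [108.29, 108.29, 147.25, 159.86, 180, 180].

### API

Orientations are given as [roll, pitch, yaw] about the fixed x, y, z axes, in that order (R = Rz(yaw) Ry(pitch) Rx(roll)).
In Python, from workcell import r gives the robot as it stands.
- The arm moves only by the tool jog_arm, never from a script. Its argument "moves" is a list of rows, each a list of 3 entries, a list of its own where there are three numbers: the closure, from 0 (fully open) to 1 (shut), then the shift along the world's x, y, z in mm, then the turn about the world's z in degrees. In form: [[hand, [dx, dy, dz], spin], ...]. A call has 1 to 8 rows; each row shifts and turns the commanded pose from where the row before left it; what a row does not reach is not made up. A row lasts 1/10 s, in which the tool goes at most 50 mm and 8.59 degrees, less where a joint would pass 70% of its speed; a pose out of reach is approached as far as the arm can. A call is refused whole if a number of a shift passes 50 or a number of a turn 8.59, either way. A call with a gripper value outside its range is refused whole. The fingers move at their own pace and stop on an object; "newtons" is the grip in N (left out, the last holds). Time passes only in rows, so rows that do not move let the fingers close. It gives the time, the measured TCP pose, the force, the opening and the grip force at its end, in the units of the state.
- r.get_state(): the state, without advancing time (a new reading comes with each control period).
- r.get_image(name): name is "scene" or "top" or "wrist"; returns a dict with "pixels" (400x640x3 uint8, red, green, blue), "z_map" (400x640 float32, m along the optical axis (not along the pixel's ray), 0 where there is no reading), "camera_matrix" (3x3 intrinsics, pixels), "distortion" ([k1, k2, p1, p2, k3] as OpenCV has them; the pictures are not rectified), "position" and "orientation" of the camera in the world. Camera axes: x right, y up, looking along -z (the intrinsics and any distortion apply to the point x, -y, -z); pixel columns grow to the right and rows downward; lengths in m; the calibration is good to about 2 mm. A picture is of the moment at which its call begins.
- r.close_job(): hands the job in; it is judged then, once.
Trained networks look in the newest picture that a camera, given by its name, has taken for a name from the list of things; names that differ only in an ending like _2 or _b are one class to them, and where a whole thing is asked for, a point or a joint stands for the part that bears it (a point fixed in the world has none). Each returns a list of dicts, best first, with "score" (0 to 1); they miss things now and then, are a little off and sometimes report something else, mostly with a low value. They report only what shows in the picture. A call takes as long as a camera call.
- r.recognise(camera, query): "at" ([column, row] in pixels, amid what is visible of it).
The state is a dict: "t": time; "q": joint angles; "joint_velocities": joint speeds; "tau": joint torques, N m; "ee_pos": TCP position; "tcp_rot": TCP orientation; "ft_force": force on the tool from outside, world axes, zero at the start; "wrist_torque": the same for the moment, N m; "opening": finger opening in m; "gripper_force": force on a finger pad.
Only numpy, scipy, OpenCV 4.12 (cv2) and the standard library are available. Lean on these libraries where they do the work, as an engineer would, in place of code of your own. Each camera call takes 0.05 s, during which the arm holds its last target. There are 200 camera calls.

## Working session

There is one attempt and no reset: what is moved stays moved. The work goes in short steps, Python scripts to look and compute and a tool call to move; the robot and the scene stay as the last step left them, time stands still between calls to the robot, and variables do not carry over. Pictures are saved under pics/ and viewed, at most 10 in all, crops included, and the job is handed in when it is done.

Besides the shell and the picture viewer there is one more tool, called after "Call:" by a JSON object that holds its "name" and its "arguments", one argument or row to a line. jog_arm: Moves the arm, as the interface text tells. Its arguments: {"type":"object","properties":{"moves":{"type":"array","items":{"type":"array"}},"newtons":{"type":"number"}},"required":["moves"]}

```bash
mkdir -p pics; ls
cat > h.py <<'E'
import numpy as np, cv2
from workcell import r
from scipy.spatial.transform import Rotation as R
def rot(o):
    o=np.array(o,float)
    return o if o.shape==(3,3) else (R.from_euler('xyz',o,degrees=True).as_matrix() if o.size==3 else R.from_quat(o).as_matrix())
def cloud(im):
    h,w=im['z_map'].shape
    uv=np.stack(np.meshgrid(np.arange(w),np.arange(h)),-1).reshape(-1,1,2).astype(np.float32)
    n=cv2.undistortPoints(uv,np.array(im['camera_matrix'],float),np.array(im['distortion'],float)).reshape(h,w,2)
    z=im['z_map']
    P=np.stack([n[...,0]*z,-n[...,1]*z,-z],-1)
    W=P@rot(im['orientation']).T+np.array(im['position'])
    W[z==0]=np.nan
    return W
def save(im,name): cv2.imwrite('pics/'+name,np.ascontiguousarray(im['pixels'][...,::-1]))
E
python3 - <<'E'
from h import *
np.set_printoptions(precision=4,suppress=True)
for c in ['top','scene']:
    im=r.get_image(c); save(im,c+'0.png'); W=cloud(im); np.savez(c+'.npz',W=W,p=im['pixels'])
    print(c,im['position'],im['orientation'])
    for n in ['tongs','tongs_jaws','tongs_grip','crucible','hotplate','board','spare','lid','beaker','wash_bottle','mortar','jar','spatula']:
        for d in r.recognise(c,n)[:2]:
            u,v=map(int,np.round(d['at'])); print(n,round(d['score'],2),u,v,W[v,u])
print(r.get_state())
E
```

```text
pics
top [ 0.4473 -0.0107  2.0027] [  4.242   -0.0732 -90.3843]
tongs 0.61 305 212 [0.5377 0.0445 0.0263]
tongs_jaws 0.4 303 184 [0.656  0.053  0.0006]
tongs_grip 0.61 316 185 [ 0.6525 -0.0012 -0.0105]
tongs_grip 0.39 287 236 [ 0.4396  0.1207 -0.0045]
crucible 0.42 387 208 [ 0.5466 -0.2794  0.1241]
hotplate 0.94 383 219 [ 0.5046 -0.2672  0.0923]
board 0.74 249 215 [0.5276 0.2783 0.0047]
spare 0.71 454 231 [ 0.454  -0.5696  0.0362]
spare 0.58 337 152 [ 0.7891 -0.0901  0.0076]
beaker 0.58 289 154 [ 0.7836  0.1116 -0.0019]
wash_bottle 0.83 179 235 [0.4451 0.5387 0.1269]
wash_bottle 0.23 231 198 [0.5973 0.3501 0.0275]
mortar 0.73 452 233 [ 0.4458 -0.5623  0.0314]
jar 0.52 447 203 [ 0.5671 -0.5301  0.0828]
spatula 0.95 190 201 [ 0.588   0.5307 -0.0028]
scene [ 1.2455 -0.7277  1.2467] [39.8489 -0.0234 40.5653]
tongs 0.84 298 191 [ 0.5228  0.0423 -0.0004]
tongs_jaws 0.97 302 191 [0.5382 0.0469 0.0072]
tongs_grip 0.67 300 193 [ 0.5347  0.0398 -0.0002]
crucible 0.54 230 235 [ 0.563  -0.3024  0.1373]
hotplate 0.93 236 242 [ 0.574  -0.2946  0.102 ]
board 0.78 344 163 [0.5687 0.2527 0.0098]
spare 0.63 332 251 [ 0.78   -0.0814  0.0085]
lid 0.59 390 124 [ 0.5705  0.5604 -0.0002]
beaker 0.75 365 205 [0.7569 0.1268 0.0292]
wash_bottle 0.9 370 99 [0.4768 0.533  0.0969]
mortar 0.76 140 286 [ 0.4189 -0.5634  0.0162]
jar 0.84 177 309 [ 0.5907 -0.5449  0.0641]
spatula 0.63 389 126 [0.5752 0.5458 0.0014]
{'t': 1.4, 'q': array([-83.4408,  15.0747,  -2.7666,  72.158 ,   0.0005,  81.1016]), 'joint_velocities': array([-0.0349, -0.0292,  0.0005,  0.066 , -0.065 ,  0.0393]), 'tau': array([ -0.0036, -63.7433,  38.4769,   0.0012,  -0.0002,   0.    ]), 'ee_pos': array([ 0.1399, -0.506 ,  0.2313]), 'tcp_rot': array([179.9993,  -0.0004,  15.4576]), 'ft_force': array([0.5112, 0.2184, 0.0489]), 'wrist_torque': array([-0.0559, -0.0186,  0.0128]), 'gripper_force': 0.0, 'opening': 0.08565779747496158}
```

Run:
```python
import cv2
a=cv2.imread('pics/top0.png')[130:280,150:480]
cv2.imwrite('pics/a.png',cv2.resize(a,None,fx=2.4,fy=2.4,interpolation=cv2.INTER_CUBIC))
a=cv2.imread('pics/scene0.png')[80:330,110:430]
cv2.imwrite('pics/b.png',cv2.resize(a,None,fx=2.3,fy=2.3,interpolation=cv2.INTER_CUBIC))
```

```text
(no output)
```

View pics/a.png

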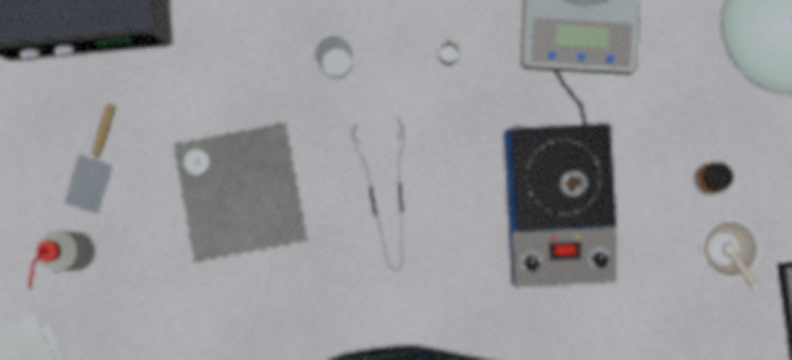

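View pics/b.png

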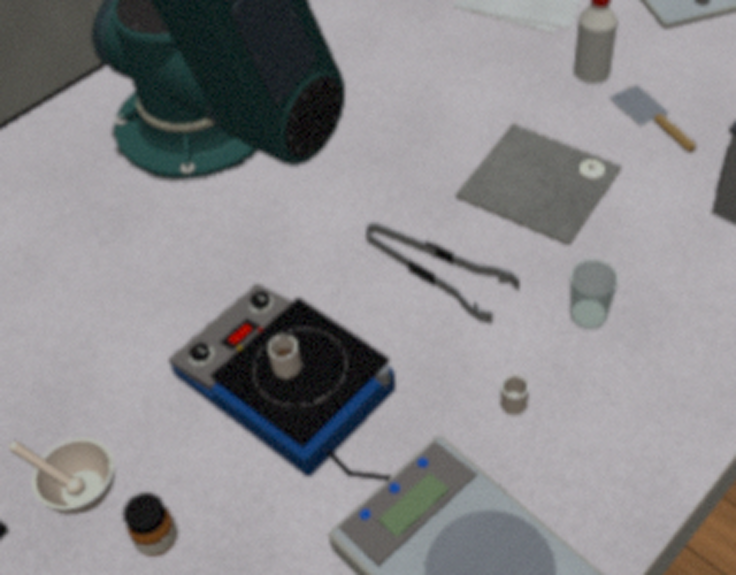

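```bash
cat >> h.py <<'E'
def ray(im,u,v):
    n=cv2.undistortPoints(np.array([[[u,v]]],float),np.array(im['camera_matrix'],float),np.array(im['distortion'],float)).ravel()
    return np.array(im['position'],float), rot(im['orientation'])@np.array([n[0],-n[1],-1])
def onz(im,u,v,z):
    p,d=ray(im,u,v); return p+d*(z-p[2])/d[2]
def tri(a,b):
    A=np.zeros((3,3));B=np.zeros(3)
    for p,d in (a,b):
        d=d/np.linalg.norm(d);M=np.eye(3)-np.outer(d,d);A+=M;B+=M@p
    return np.linalg.solve(A,B)
E
python3 - <<'E'
from h import *
np.set_printoptions(precision=4,suppress=True)
T=r.get_image('top');S=r.get_image('scene')
t=lambda x,y:(150+(x+.5)/2.4-.5,130+(y+.5)/2.4-.5); s=lambda x,y:(110+(x+.5)/2.3-.5,80+(y+.5)/2.3-.5)
for n,a,b in [('sleeveL',(372,201),(439,254)),('sleeveR',(401,197),(421,272)),('bow',(394,268),(371,231)),('jawL',(355,131),(508,278)),('jawR',(401,131),(483,316)),('cruc rim',(573,182),(284,343)),('plateFL',(511,232),(296,300)),('plateBR',(611,126),(311,443)),('plateFR',(614,226),(214,377)),('plateBL',(506,131),(387,361)),('b1',(175,143),(619,166)),('b2',(286,124),(569,242)),('b3',(306,240),(458,195)),('b4',(195,261),(514,125)),('lid',(196,161),(593,165)),('spare',(449,52),(514,384))]:
    print(n,tri(ray(T,*t(*a)),ray(S,*s(*b))),'top@0.02',onz(T,*t(*a),.02)[:2],'sc@.02',onz(S,*s(*b),.02)[:2])
E
```

```text
sleeveL [0.5324 0.0461 0.0083] top@0.02 [0.532  0.0459] sc@.02 [0.539  0.0386]
sleeveR [ 0.539  -0.0037  0.0151] top@0.02 [ 0.5385 -0.0039] sc@.02 [ 0.542  -0.0063]
bow [0.4178 0.01   0.0091] top@0.02 [0.417  0.0088] sc@.02 [0.426  0.0045]
jawL [0.6513 0.0731 0.0193] top@0.02 [0.6529 0.0746] sc@.02 [0.6502 0.0709]
jawR [ 0.6569 -0.0019  0.0028] top@0.02 [ 0.6523 -0.0047] sc@.02 [ 0.6676 -0.0091]
cruc rim [ 0.5555 -0.2825  0.1407] top@0.02 [ 0.5622 -0.3005] sc@.02 [ 0.4806 -0.2335]
plateFL [ 0.4742 -0.1899  0.0738] top@0.02 [ 0.4771 -0.1922] sc@.02 [ 0.4365 -0.1678]
plateBR [ 0.6568 -0.3506  0.0859] top@0.02 [ 0.6589 -0.3685] sc@.02 [ 0.6289 -0.3231]
plateFR [ 0.4857 -0.3583  0.0789] top@0.02 [ 0.4858 -0.3704] sc@.02 [ 0.4487 -0.3382]
plateBL [ 0.6442 -0.1827  0.0737] top@0.02 [ 0.6512 -0.1858] sc@.02 [ 0.6151 -0.1595]
b1 [0.6347 0.3886 0.0092] top@0.02 [0.6344 0.387 ] sc@.02 [0.6395 0.3782]
b2 [0.6693 0.197  0.007 ] top@0.02 [0.6659 0.1939] sc@.02 [0.6771 0.1893]
b3 [0.4677 0.1625 0.0042] top@0.02 [0.4658 0.1594] sc@.02 [0.4792 0.153 ]
b4 [0.4317 0.3553 0.0034] top@0.02 [0.4304 0.3509] sc@.02 [0.4438 0.3422]
lid [0.604  0.351  0.0196] top@0.02 [0.6029 0.35  ] sc@.02 [0.6052 0.3518]
spare [ 0.786  -0.0869  0.0459] top@0.02 [ 0.7896 -0.0888] sc@.02 [ 0.777  -0.0721]
```

Call:
{"name": "jog_arm", "arguments": {
  "moves": [
    [0,[20,26,0],8.5],
    [0,[20,26,0],8.5],
    [0,[20,26,0],8.5],
    [0,[20,26,0],8.5],
    [0,[20,26,0],8.5],
    [0,[20,26,0],8.5],
    [0,[20,26,0],8.5],
    [0,[20,26,0],8.5]
  ],
  "newtons": 20
}}

```text
t: 2.3
ee_pos: [0.3005, -0.2969, 0.2314]
tcp_rot: [180.0, 0.0, 83.8]
ft_force: [0.7, -0.6, 0.3]
opening: 0.0855
gripper_force: 0.0
```

Call:
{"name": "jog_arm", "arguments": {
  "moves": [
    [0,[20,26,0],8.5],
    [0,[20,26,0],8.5],
    [0,[20,26,0],8.5],
    [0,[20,26,0],8.5],
    [0,[20,26,0],8.5],
    [0,[20,26,0],8.5],
    [0,[20,26,0],8.5],
    [0,[20,26,0],8.5]
  ]
}}

```text
t: 3.1
ee_pos: [0.4606, -0.0887, 0.2314]
tcp_rot: [180.0, 0.0, 151.8]
ft_force: [0.8, -1.6, -1.1]
opening: 0.0854
gripper_force: 0.0
```

Call:
{"name": "jog_arm", "arguments": {
  "moves": [
    [0,[20,26,0],8.5],
    [0,[20,26,0],8.5],
    [0,[20,26,0],8.5],
    [0,[16,33,0],8.5],
    [0,[0,0,0],0]
  ]
}}

```text
t: 3.6
ee_pos: [0.5372, 0.0239, 0.2308]
tcp_rot: [180.0, -0.0, -174.1]
ft_force: [-1.0, -1.6, 0.4]
opening: 0.0854
gripper_force: 0.0
```

Run:
```python
from h import *
im=r.get_image('wrist'); save(im,'w1.png'); np.save('w1.npy',im,allow_pickle=True)
print(im['position'],im['orientation']); s=r.get_state(); print(s['t'],s['q'],s['ee_pos'],s['tcp_rot'],s['opening'])
```

```text
[0.45432593 0.01679166 0.37373333] [-1.87675174e+01 -6.88625106e-02  9.59515259e+01]
3.65 [-6.30901601e+00  1.62690238e+01 -1.11971165e+00  7.26370312e+01
  3.21820926e-03 -1.19284365e+01] [0.53638223 0.02240832 0.23091192] [ 1.79991526e+02 -2.45451494e-02 -1.74380578e+02] 0.08558006337054208
```

View pics/w1.png

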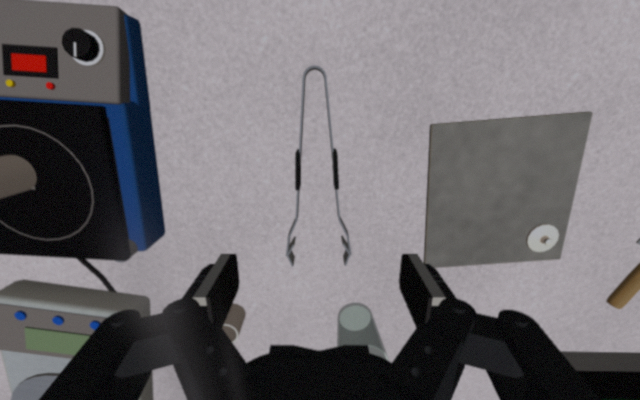

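Run:
```python
from h import *
im=np.load('w1.npy',allow_pickle=True).item()
g=im['pixels'].astype(int).sum(2)
m=(g<170)&(np.mgrid[:400,:640][0]>130)&(np.mgrid[:400,:640][0]<210)
for lo,hi in((285,310),(325,350)):
    k=m.copy();k[:,:lo]=0;k[:,hi:]=0;v,u=np.nonzero(k);print(u.mean(),v.mean(),u.min(),u.max(),v.min(),v.max()); print([onz(im,u.mean(),v.mean(),z).round(4) for z in(.015,.026)],'ends',onz(im,u.mean(),v.min(),.026)[:2],onz(im,u.mean(),v.max(),.026)[:2])
for p in [(314,69),(291,250),(347,249),(292,240),(345,240)]: print(p,onz(im,*p,.022))
T=np.load('top.npz'); 
W=cloud(im)
for p in [(298,165),(335,165),(314,68),(260,150)]: print(W[p[1]-2:p[1]+3,p[0]-1:p[0]+2].reshape(-1,3).mean(0))
```

```text
297.47972972972974 170.00675675675674 296 299 151 189
[array([ 0.5401, -0.0015,  0.015 ]), array([ 0.5375, -0.0009,  0.026 ])] ends [ 0.51367411 -0.00282761] [0.56229377 0.00105912]
335.09302325581393 169.07751937984497 333 337 150 188
[array([0.5338, 0.0468, 0.015 ]), array([0.5314, 0.0459, 0.026 ])] ends [0.50767513 0.04297712] [0.55597507 0.04892177]
(314, 69) [0.41946429 0.00819017 0.022     ]
(291, 250) [ 0.65342328 -0.00103867  0.022     ]
(347, 249) [0.64378443 0.07673521 0.022     ]
(292, 240) [ 0.63774439 -0.0007892   0.022     ]
(345, 240) [0.63019284 0.07208406 0.022     ]
[ 0.53100858 -0.0007832   0.02608682]
[nan nan nan]
[0.41793516 0.00796219 0.01677872]
[ 5.21835180e-01 -5.34747981e-02  4.04930751e-04]
```

Run:
```python
from h import *
im=np.load('w1.npy',allow_pickle=True).item(); W=cloud(im)
for p in [(205,255),(405,256),(235,256),(430,275),(225,270),(412,270),(230,285),(412,300)]:
    q=W[p[1]-10:p[1]+11,p[0]-10:p[0]+11].reshape(-1,3); q=q[q[:,2]>.15]; print(p,len(q),q.mean(0) if len(q) else '',q[:,2].min() if len(q) else '')
f=W[...,2]>.19; q=W[200:330,150:480][f[200:330,150:480]]; print(np.percentile(q[:,2],[0,1,2,5,10,20]))
```

```text
(205, 255) 17 [ 0.53379877 -0.02679021  0.25408959] 0.2507701859062944
(405, 256) 195 [0.52290538 0.06812039 0.25201817] 0.24458236445962664
(235, 256) 155 [ 0.53238213 -0.01868507  0.25121645] 0.24418033244489645
(430, 275) 386 [0.52244363 0.0737087  0.26506232] 0.2517496838209153
(225, 270) 435 [ 0.5332655  -0.01904379  0.25856447] 0.24578171432378249
(412, 270) 437 [0.52415181 0.06818139 0.25869608] 0.24626773790474457
(230, 285) 382 [ 0.54090361 -0.01710094  0.25910017] 0.2440887479427246
(412, 300) 390 [0.53406656 0.06808886 0.26714752] 0.25148832224137785
[0.24408875 0.24639117 0.24799918 0.25098223 0.25498021 0.26161116]
```

Call:
{"name": "jog_arm", "arguments": {
  "moves": [
    [0,[-1,1.5,-50],2],
    [0,[0,0,-50],0],
    [0,[0,0,-40],0],
    [0,[0,0,-30],0],
    [0,[0,0,0],0]
  ]
}}

```text
t: 4.15
ee_pos: [0.5323, 0.0219, 0.0584]
tcp_rot: [179.9, -0.3, -172.7]
ft_force: [-0.1, -0.2, 0.3]
opening: 0.0856
gripper_force: 0.0
```

Call:
{"name": "jog_arm", "arguments": {
  "moves": [
    [0,[0,0,-30],0],
    [0,[0,0,-20],0],
    [0,[0,0,0],0],
    [0.3,[0,0,0],0],
    [0.3,[0,0,0],0],
    [0.3,[0,0,0],0]
  ]
}}

```text
t: 4.75
ee_pos: [0.5357, 0.0223, 0.0127]
tcp_rot: [-180.0, 0.1, -172.6]
ft_force: [-0.3, -0.1, 0.0]
opening: 0.0601
gripper_force: 0.0
```

Run:
```python
from h import *
im=r.get_image('wrist'); save(im,'w2.png')
s=r.get_state(); print(s['t'],s['q'],s['ee_pos'],s['tcp_rot'],s['opening'],s['ft_force'],s['gripper_force'])
```

```text
4.8 [-6.31941363e+00  2.54463136e+01 -2.39089628e+01  4.05519446e+01
 -1.11381896e-03 -1.37709202e+01] [0.53553509 0.02238353 0.01239781] [-1.79976833e+02  8.98469113e-02 -1.72548476e+02] 0.05978219430895862 [ 0.55035599  0.00806672 -0.2753828 ] 0.0
```

View pics/w2.png

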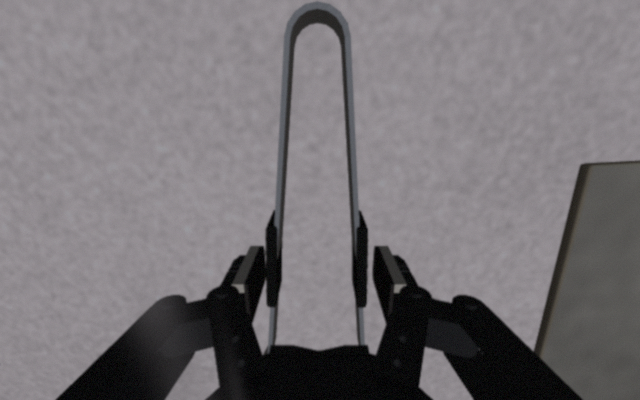

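Call:
{"name": "jog_arm", "arguments": {
  "moves": [
    [0.3,[0,0,-11],0],
    [0.3,[0,0,0],0],
    [0.43,[0,0,0],0],
    [0.43,[0,0,0],0],
    [0.43,[0,0,0],0]
  ]
}}

```text
t: 5.3
ee_pos: [0.5349, 0.0225, 0.0003]
tcp_rot: [180.0, -0.0, -172.5]
ft_force: [0.2, -0.8, 1.6]
opening: 0.0489
gripper_force: 7.4
```

Call:
{"name": "jog_arm", "arguments": {
  "moves": [
    [0.43,[0,0,8],0],
    [0.43,[0,0,20],0],
    [0.43,[0,0,30],0],
    [0.43,[0,0,40],0],
    [0.43,[0,0,45],0],
    [0.43,[0,0,30],0],
    [0.43,[0,0,0],0],
    [0.43,[0,0,0],0]
  ]
}}

```text
t: 6.1
ee_pos: [0.5349, 0.0225, 0.1737]
tcp_rot: [-180.0, 0.0, -172.5]
ft_force: [-0.6, -0.6, -1.8]
opening: 0.0488
gripper_force: 7.0
```

Run:
```python
from h import *
for c in ('wrist','top','scene'):
    im=r.get_image(c); save(im,c+'3.png'); np.save(c+'3.npy',im,allow_pickle=True)
s=r.get_state(); print(s['t'],s['ee_pos'],s['tcp_rot'],s['opening'],s['ft_force'],s['gripper_force'])
a=cv2.imread('pics/top3.png')[130:280,230:430];b=cv2.imread('pics/scene3.png')[150:300,180:380]; w=cv2.imread('pics/wrist3.png')
o=np.zeros((600,800,3),np.uint8)
o[:300,:400]=cv2.resize(a,(400,300),interpolation=3);o[:300,400:]=cv2.resize(b,(400,300),interpolation=3);o[300:,:480]=cv2.resize(w,(480,300))
cv2.imwrite('pics/m3.png',o)
```

```text
6.25 [0.53420259 0.02256963 0.17219465] [ 1.79970803e+02 -1.17368083e-01 -1.72542886e+02] 0.0489768375430975 [-0.53757719  0.54696316 -0.70653487] 7.0045255869627
```

View pics/m3.png

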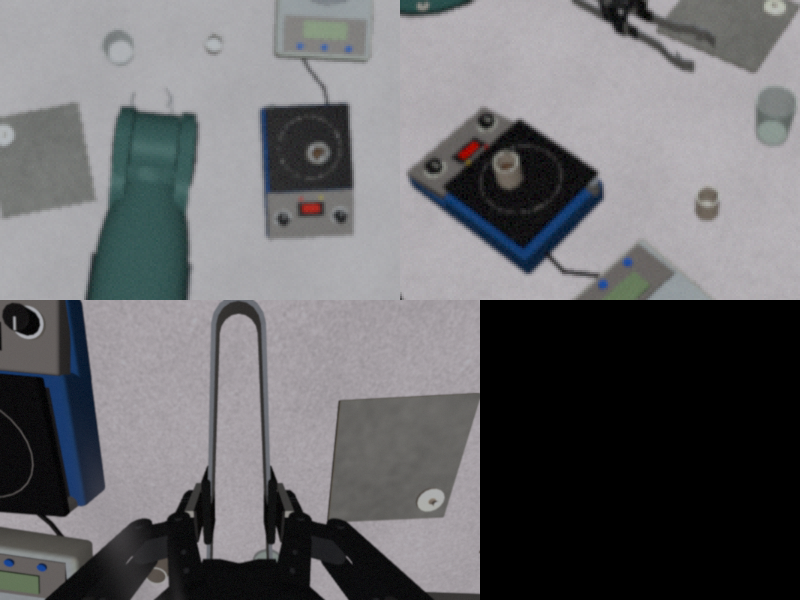

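Run:
```python
from h import *
np.set_printoptions(precision=4,suppress=True)
for c,(u0,u1,v0,v1) in (('top',(376,402,194,218)),('scene',(222,246,222,248))):
    im=np.load(c+'3.npy',allow_pickle=True).item(); g=im['pixels'].astype(int)[v0:v1,u0:u1].sum(2)
    print(c); print(g//10 if c=='top' else '')
    m=(g>230).astype(np.uint8); n,l,st,ce=cv2.connectedComponentsWithStats(m); k=1+st[1:,4].argmax(); print(st[k],ce[k]+[u0,v0])
    b=st[k]; cx=b[0]+(b[2]-1)/2+u0; cy=b[1]+(b[3]-1)/2+v0; print('bbox c',cx,cy,onz(im,cx,cy,.135),onz(im,*(ce[k]+[u0,v0]),.135),onz(im,*(ce[k]+[u0,v0]),.1125))
    W=cloud(im)[v0:v1,u0:u1][l==k]; print(np.nanmedian(W,0),np.nanpercentile(W,[5,95],axis=0))
# wrist views, network
im=np.load('w1.npy',allow_pickle=True).item();W=cloud(im);q=W[140:220,:45].reshape(-1,3);q=q[q[:,2]>.11];print(len(q),q.min(0),q.max(0),np.median(q,0))
```

```text
top
[[12 12 12 12 12 11 11 11 12 11 12 12 12 11 11 11 10 11 12 11 13 14 14 12
  12 12]
 [12 14 13 11 13 12 11 12 11 11 10 10 12 11 11 10 10 11 13 13 13 18 16 13
  12 11]
 [11 12 12 13 12 13 12 11 11 13 11 12 11 12 12 12 11 11 12 12 14 18 19 16
  12 10]
 [11 13 13 11 12 12 11 12 10 12 12 11 12 11 12 12 12 12 12 10 12 16 23 20
  13  9]
 [13 11 12 11 13 12 12 12 11 13 11 11 11 12 12 11 12 11 12 12 13 15 23 20
  13 12]
 [11 12 12 12 11 11 12 11 12 12 12 12 12 12 11 11 12 11 11 10 10 13 15 16
  15 10]
 [13 12 12 12 12 13 12 12 12 12 13 16 18 18 18 16 14 12 11 12 11 11 13 16
  17 12]
 [13 12 13 13 12 13 13 14 13 18 21 27 28 30 30 27 20 15 12 12 13 12 14 18
  16 12]
 [12 13 12 11 14 12 12 15 19 28 33 34 35 36 37 35 30 21 13 12 12 11 13 15
  15 13]
 [12 14 10 12 11 13 14 18 28 38 40 35 31 32 32 34 34 29 20 13 12 12 12 13
  14 12]
 [12 12 12 10 12 12 14 20 34 40 38 27 22 23 24 28 32 32 25 15 12 11 14 17
  15 13]
 [12 13 13 11 12 11 16 25 36 37 30 21 17 18 20 23 29 33 28 18 10 11 14 17
  16 13]
 [13 11 13 13 12 12 17 26 37 35 26 19 19 19 21 25 30 35 30 19 13 11 13 17
  15 14]
 [12 12 11 12 13 
[... 720 characters left out ...]

  12 10]
 [14 13 15 14 12 12 11 11 14 12 12 12 12 13 15 13 14 16 15 12 13 12 12 12
  11 12]
 [15 15 17 16 13 13 13 13 13 13 12 13 13 17 19 17 16 14 13 13 10 12 11 12
  10 10]]
[ 7  7 12 11 92] [388.5543 206.0652]
bbox c 388.5 206.0 [ 0.5538 -0.2838  0.135 ] [ 0.5535 -0.284   0.135 ] [ 0.5548 -0.2873  0.1125]
[ 0.5549 -0.2883  0.1097] [[ 0.5366 -0.3094  0.0854]
 [ 0.574  -0.2688  0.1376]]
scene

[  4   3  14  19 197] [233.269  233.7868]
bbox c 232.5 234.0 [ 0.5645 -0.2942  0.135 ] [ 0.5657 -0.2921  0.135 ] [ 0.552  -0.2833  0.1125]
[ 0.5587 -0.2859  0.1221] [[ 0.5368 -0.3034  0.0938]
 [ 0.5734 -0.2689  0.1376]]
499 [ 0.5382 -0.2761  0.11  ] [ 0.5722 -0.2627  0.127 ] [ 0.5546 -0.2664  0.1164]
```

Call:
{"name": "jog_arm", "arguments": {
  "moves": [
    [0.43,[-5,-15,0],-0.5],
    [0.43,[-9,-27,0],-0.5],
    [0.43,[-10,-30,0],-1],
    [0.43,[-10,-30,0],-1],
    [0.43,[-10,-30,0],-1],
    [0.43,[-10,-30,0],-1],
    [0.43,[-10,-30,0],-1],
    [0.43,[-10,-30,0],-0.5]
  ]
}}

```text
t: 7.05
ee_pos: [0.4595, -0.2011, 0.1727]
tcp_rot: [180.0, -0.1, -179.1]
ft_force: [1.4, 0.1, -0.7]
opening: 0.049
gripper_force: 7.0
```

Call:
{"name": "jog_arm", "arguments": {
  "moves": [
    [0.43,[-10,-30,0],-0.5],
    [0.43,[-9,-28,0],-0.5],
    [0.43,[-5,-17,0],0],
    [0.43,[-3,-10,0],0],
    [0.43,[0,0,0],0],
    [0.43,[0,0,0],0]
  ]
}}

```text
t: 7.65
ee_pos: [0.4337, -0.284, 0.173]
tcp_rot: [180.0, -0.0, 179.9]
ft_force: [-0.3, 0.7, -2.3]
opening: 0.0487
gripper_force: 7.0
```

```bash
cat > look.py <<'E'
from h import *
import sys
n=sys.argv[1]
for c in ('top','scene'):
    im=r.get_image(c); np.save(c+n+'.npy',im,allow_pickle=True); save(im,c+n+'.png')
s=r.get_state(); print(s['t'],s['ee_pos'],s['tcp_rot'],s['opening'],s['ft_force'],s['gripper_force'])
a=cv2.imread('pics/top%s.png'%n)[170:250,345:425];b=cv2.imread('pics/scene%s.png'%n)[180:260,200:280]
cv2.imwrite('pics/m%s.png'%n,np.hstack([cv2.resize(i,(400,400),interpolation=2) for i in(a,b)]))
E
python3 look.py 4
```

```text
7.75 [ 0.43402715 -0.28368015  0.17323495] [ 1.79980739e+02 -1.03971484e-02 -1.79994048e+02] 0.048987300772359785 [ 0.07731087 -0.01283671 -1.81424298] 7.005332037806511
```

View pics/m4.png

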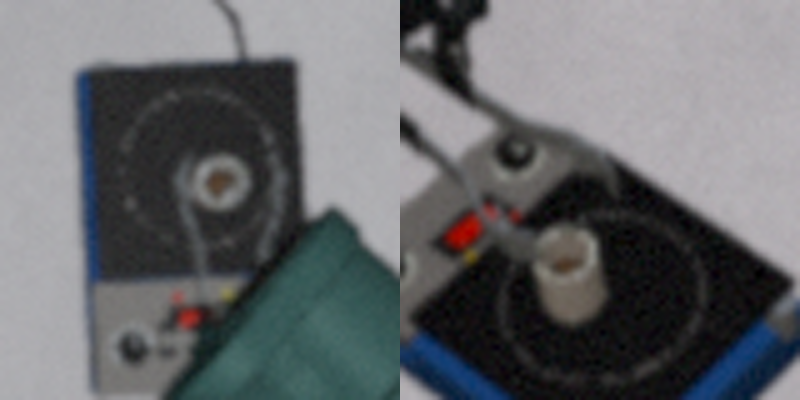

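Run:
```python
from h import *
T=np.load('top4.npy',allow_pickle=True).item();S=np.load('scene4.npy',allow_pickle=True).item()
t=lambda x,y:(345+(x+.5)/5-.5,170+(y+.5)/5-.5); s=lambda x,y:(200+(x-400+.5)/5-.5,180+(y+.5)/5-.5)
for n,p in (('jawL out',(179,180)),('jawL in',(197,180)),('jawR out',(288,185)),('jawR in',(270,185)),('tipL',(190,152)),('tipR',(271,152))): print(n,onz(T,*t(*p),.196))
print('cruc',onz(T,*t(219,182),.135))
print('scene jaws R-tip(near)',tri(ray(T,*t(190,155)),ray(S,*s(618,200))),tri(ray(T,*t(271,152)),ray(S,*s(540,262))))
print('scene cruc rim',onz(S,*s(567,247),.135),'base',onz(S,*s(573,312),.09))
```

```text
jawL out [ 0.55204134 -0.24421669  0.196     ]
jawL in [ 0.55194265 -0.25784949  0.196     ]
jawR out [ 0.5476552  -0.32691356  0.196     ]
jawR in [ 0.54775836 -0.31320976  0.196     ]
tipL [ 0.5731258  -0.25288664  0.196     ]
tipR [ 0.57270851 -0.31443119  0.196     ]
cruc [ 0.55379102 -0.28341119  0.135     ]
scene jaws R-tip(near) [ 0.57340146 -0.25453138  0.17398312] [ 0.57462892 -0.31642724  0.17862807]
scene cruc rim [ 0.55225944 -0.2806212   0.135     ] base [ 0.56278956 -0.29364308  0.09      ]
```

Call:
{"name": "jog_arm", "arguments": {
  "moves": [
    [0.43,[1,0.5,-10],0],
    [0.43,[0,0,-15],0],
    [0.43,[0,0,-15],0],
    [0.43,[0,0,-15],0],
    [0.43,[0,0,-12],0],
    [0.43,[0,0,-8],0],
    [0.43,[0,0,0],0]
  ]
}}

```text
t: 8.45
ee_pos: [0.4346, -0.2832, 0.0972]
tcp_rot: [179.9, -0.1, 180.0]
ft_force: [-0.5, -0.3, -1.0]
opening: 0.0487
gripper_force: 7.0
```

```bash
python3 look.py 5
```

```text
8.55 [ 0.43510871 -0.28385833  0.09846669] [-1.79996954e+02  5.71072701e-03  1.79979616e+02] 0.0486947610982445 [-0.22586019 -0.37047889 -1.58792402] 7.004927471280098
```

View pics/m5.png

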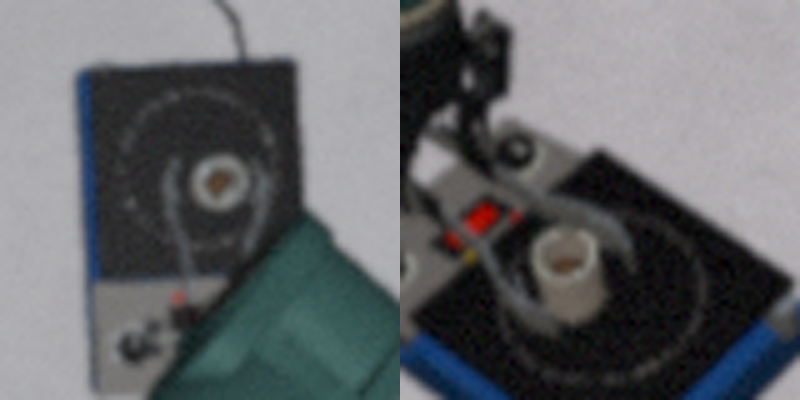

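Call:
{"name": "jog_arm", "arguments": {
  "moves": [
    [0.48,[0,0,0],0],
    [0.52,[0,0,0],0],
    [0.56,[0,0,0],0],
    [0.59,[0,0,0],0],
    [0.62,[0,0,0],0],
    [0.65,[0,0,0],0],
    [0.7,[0,0,0],0],
    [0.7,[0,0,0],0]
  ],
  "newtons": 30
}}

```text
t: 9.35
ee_pos: [0.435, -0.2841, 0.0983]
tcp_rot: [-180.0, 0.0, 180.0]
ft_force: [0.6, 0.1, -0.5]
opening: 0.0344
gripper_force: 32.7
```

Closed at 34 mm, as expected. Lift gently.

Call:
{"name": "jog_arm", "arguments": {
  "moves": [
    [0.7,[0,0,3],0],
    [0.7,[0,0,6],0],
    [0.7,[0,0,10],0],
    [0.7,[0,0,15],0],
    [0.7,[0,0,15],0],
    [0.7,[0,0,10],0],
    [0.7,[0,0,0],0],
    [0.7,[0,0,0],0]
  ]
}}

```text
t: 10.15
ee_pos: [0.4349, -0.284, 0.1572]
tcp_rot: [-180.0, 0.0, 180.0]
ft_force: [-0.1, 0.5, -1.7]
opening: 0.0343
gripper_force: 32.6
```

```bash
python3 look.py 6
```

```text
10.25 [ 0.43465856 -0.28378242  0.15670451] [ 1.79961959e+02 -4.13726397e-02  1.79955143e+02] 0.03448762635066191 [-0.19245254 -0.08396994 -2.22463934] 32.63763993512839
```

View pics/m6.png

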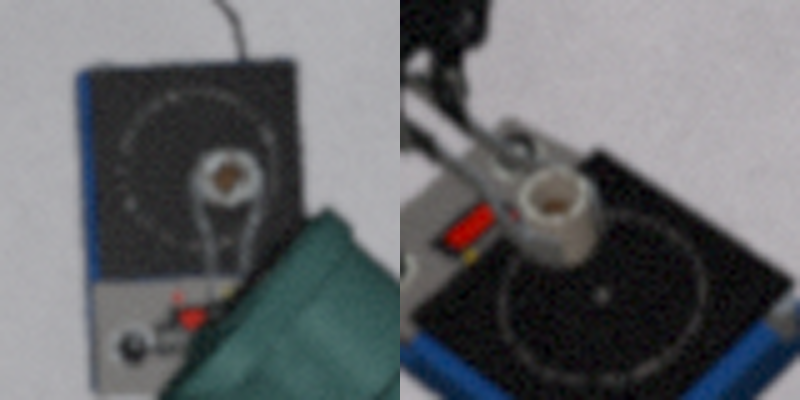

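Call:
{"name": "jog_arm", "arguments": {
  "moves": [
    [0.7,[0,10,2],0],
    [0.7,[0,20,2],0],
    [0.7,[0,30,2],0],
    [0.7,[0,35,2],0],
    [0.7,[0,35,0],0],
    [0.7,[0,35,0],0],
    [0.7,[0,35,0],0],
    [0.7,[0,35,0],0]
  ]
}}

```text
t: 11.05
ee_pos: [0.4342, -0.0471, 0.1652]
tcp_rot: [180.0, -0.0, 180.0]
ft_force: [0.4, 0.3, -0.7]
opening: 0.0343
gripper_force: 32.6
```

Call:
{"name": "jog_arm", "arguments": {
  "moves": [
    [0.7,[0,35,0],0],
    [0.7,[0,35,0],0],
    [0.7,[0,35,0],0],
    [0.7,[0,35,0],0],
    [0.7,[-1,35,0],0],
    [0.7,[-1,35,0],0],
    [0.7,[-1,35,0],0],
    [0.7,[-1,35,0],0]
  ]
}}

```text
t: 11.85
ee_pos: [0.4299, 0.2328, 0.1652]
tcp_rot: [-180.0, -0.0, 180.0]
ft_force: [0.1, -0.1, -2.2]
opening: 0.0342
gripper_force: 32.6
```

Call:
{"name": "jog_arm", "arguments": {
  "moves": [
    [0.7,[0,25,-5],0],
    [0.7,[0,15,-10],0],
    [0.7,[0,5,-10],0],
    [0.7,[0,0,-5],0],
    [0.7,[0,0,0],0],
    [0.7,[0,0,0],0],
    [0.7,[0,0,0],0]
  ]
}}

```text
t: 12.55
ee_pos: [0.4312, 0.2753, 0.1357]
tcp_rot: [180.0, 0.0, 179.9]
ft_force: [-0.2, -0.2, -2.5]
opening: 0.0342
gripper_force: 32.6
```

```bash
sed -i 's/\[170:250,345:425\]/[160:260,220:320]/; s/\[180:260,200:280\]/[100:200,290:390]/' look.py; python3 look.py 7
```

```text
12.65 [0.43124554 0.27561393 0.13568461] [1.79986296e+02 3.54648723e-02 1.79914517e+02] 0.034639852330465445 [ 0.350754    0.14092669 -2.00390551] 32.63780872919597
```

View pics/m7.png

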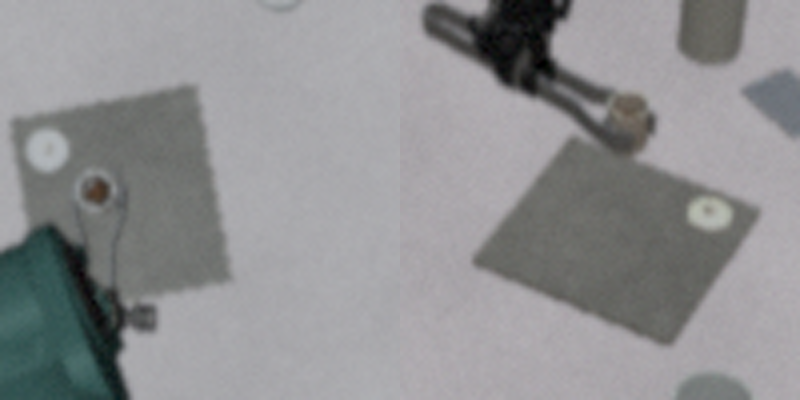

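Run:
```python
from h import *
T=np.load('top7.npy',allow_pickle=True).item();S=np.load('scene7.npy',allow_pickle=True).item()
p=tri(ray(T,220+95.5/4-.5,160+190.5/4-.5),ray(S,290+(630-400)/4-.5,100+103/4-.5));print('rim',p)
b=np.mean([onz(S,290+(x-400)/4-.5,100+y/4-.5,.008) for x,y in((577,137),(760,212),(669,345),(474,263))],0);print('board',b)
if np.hypot(*(p-b)[:2])<.03 and p[2]>.14: print(r.close_job())
```

```text
rim [0.55151635 0.27620711 0.17262235]
board [0.55462938 0.27358564 0.008     ]
the job is handed in; nothing more can be done
None
```

The job is handed in at about 12.7 s on the robot's clock: the tongs hold the crucible upright about 4 mm from the board's middle by the camera images, its underside about 12 cm above the board, with nothing resting; the judging result was not reported back.

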